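Load the empty spool and set the brake nut

TASK

Fit the empty long-necked spool over the upright spindle of the spool stand: lower it gently until it sits fully down on the round platter, neck up, and let go of it. Then screw the knurled brake nut beside it down (clockwise from above) until it bottoms out, back it off a quarter turn, and finish still gripping the nut there, without letting go. Leave the other things on the table where they are.

Things in the scene. Friction and masses are not known exactly. Their poses are not given: they have to be found in the camera images.
- spool_center (a point): Loose empty grey spool, 60 g, upright on the table: two 60 mm flanges 4 mm thick (undersides 0 and 30 mm above its foot), and a plain round neck, 30 mm in diameter, from the upper flange (34 mm) up to 74 mm; through bore 18 mm. Take it by the neck from above. This point: on its axis half-way up, 37 mm above its foot; z to the neck. Only this one has a neck.
- spindle_seat (a point): Fixed spool stand, grey base 100 x 250 x 12 mm; place and heading vary. This point: on the spindle axis at the top of the 68 mm platter, 22 mm above the table, where the spool's foot rests. The 12 mm spindle rises 60 mm above it, tapered to 5 mm over the last 10. z up; the nut's axis is 130 mm away in this frame's -y, joined by a 20 mm wide brake arm whose top is 35 mm above the table.
- nut_grip (a point): Knurled round brass brake nut, 44 mm diameter, 40 mm tall, started on a fixed upright threaded post. This point: on its axis, 24 mm above its underside, a good height to grip; turns and rises with the nut, x to the dark index mark on its top. Fully down it is 62 mm above the table. The 18 mm post ends 95 mm above the table. Below the nut: a 36 mm washer, 3 mm thick, and the brake arm.
- brake_nut (a joint): Turn of the brake nut in rad: 0 = bottomed out against a hard stop, growing as it is unscrewed (counter-clockwise from above); starts between 1.7 and 2.5. It climbs 6 mm per turn, turns stiffly (about 0.08 N m) and stays where it is left; pi/2 is a quarter turn off the bottom.
- reel: Bystander: a grey reel with two 68 mm flanges and no neck, 72 mm tall; origin at the centre of its foot.
- jar: Bystander: a pale jar with a grey lid, 62 mm in diameter, 75 mm tall; origin at the centre of its foot.
- contactor: Bystander: a black contactor 75 x 45 x 68 mm; origin at the centre of its foot.
- terminals: Bystander: a grey terminal block 42 x 60 x 39 mm; origin at the centre of its foot.
- screwdriver: Bystander: a red screwdriver lying on the table; origin on its underside.
- rail_offcut: Bystander: a flat steel rail piece 35 x 140 x 8 mm; origin at the centre of its underside.

How it is judged:
On the way, in this order (a step that is already met when the one before it is completed fails the run):
1. the spool sits fully down on the spindle, neck up, and is let go (horizontal distance between spool_center and spindle_seat below 0.006 m and z of spool_center in the frame of spindle_seat between 0.033 and 0.041 m and angle between spool_center's own z axis and vertical below 0.12 rad and contact force between the fingers and spool below 0.1 N), for 0.2 s.
2. the brake nut is bottomed out (value of joint brake_nut below 0.09 rad), for 0.1 s.
At the end, for the whole second after the job is handed in: The spool is on the spindle, neck up, within 4 mm of fully down, and untouched; after having bottomed out (within 5 degrees), the nut stands a quarter turn off the bottom, within 15 degrees, not turning, and the fingers still grip it around its axis with at least 4 N (all of step 1 and value of joint brake_nut between 1.311 and 1.831 rad and velocity of joint brake_nut between -0.1 and 0.1 rad/s and contact force between the fingers and brake_nut above 4 N and horizontal distance between the grasp point and nut_grip below 0.015 m and distance between the grasp point and nut_grip below 0.035 m); the arm keeps its last pose, push and grip.
It fails at once if another loose thing on the table is shoved or knocked over (moved 3 cm) (distance of any of reel, jar, contactor, terminals, screwdriver, rail_offcut from where it was at the start of the episode above 0.03 m).
It fails at once if the spool is dropped down the spindle (faster than 0.6 m/s at the spindle) (horizontal distance between spool_center and spindle_seat below 0.015 m and linear speed of spool above 0.6 m/s).
It also fails if it takes over 72 s, if anything falls off the work surface, if the arm or the gripper's body presses on something with over 40 N, if the wrist force passes 120 N, or if a joint passes its speed limit or range.

ROBOT

A 7-joint arm with a two-finger parallel gripper is mounted at the origin on the work surface. World frame = base frame: x ahead of the robot, y to its left, z up, the work surface at z = 0. Lengths are in m, angles in rad, forces in N, time in s.
With the tool pointing down it reaches from about 0.425 to 0.875 m from the base axis. Payload 8.4 kg.
Tool frame: the origin (TCP) lies on the centre line of the jaws, within the pads' length; the fingertips stand 17 mm ahead of it and the grasp point (between the pads) lies 2 mm behind it; z points along the fingers, y is the direction in which the jaws open and shut (so a half turn about z gives the same grasp; the last joint's range is limited). The gripper opens to 85 mm and grips with 20 to 120 N. Pads are 22 mm wide; open, the fingers measure 114 mm over their backs; the gripper's body (76 mm by 85 mm) begins 54 mm behind the grasp point. The pads swing forward as they close: fully open they stand 13 mm farther back than shut.
Start: joints at [1.093, 0.333, 0.04, 1.465, -0.013, 1.343, -0.059], TCP at [0.24, -0.604, 0.248] pointing down, gripper open.
Joint ranges: [-2.58, 2.58], [-0.38, 2.09], [-1.3, 1.39], [0.25, 2.4], [-1.5, 4.64], [0.08, 2.09], [-2.65, 2.65]. Speed limits (rad/s): [2.22, 2.22, 2.79, 2.79, 3.14, 3.14, 3.14].

INTERFACE

Orientations are given as a rotation vector (axis times angle).
In Python, from bench import r gives the robot as it stands.
- The arm moves only by the tool play_rows, never from a script. Its arguments are lists of equal length, an entry for each row: "delta_pos": the shift along the tool's x, y, z in mm, a list of three; "turn": the turn about the tool's z in degrees; "gripper": the finger opening in mm, from 0 to 85.4. A call has 1 to 12 rows; each row shifts and turns the commanded pose from where the row before left it, along the tool's axes as they then stand; what a row does not reach is not made up. A row lasts 1/8 s, in which the tool goes at most 62.5 mm and 10.7 degrees, less where a joint would pass 70% of its speed; a pose out of reach is approached as far as the arm can. A call with a gripper value outside its range is refused whole. The fingers move at their own pace and stop on an object; "squeeze" is the grip in N (left out, the last holds). Time passes only in rows, so rows that do not move let the fingers close. It gives the time, the measured TCP pose, the force and the opening at its end, in the units of the state.
- r.sense(): the state, without advancing time (a new reading comes with each control period).
- r.read_camera(name): name is "side" or "top" or "wrist"; returns a dict with "frame" (480x640x3 uint8, red, green, blue), "z_map" (480x640 float32, m along the optical axis (not along the pixel's ray), 0 where there is no reading), "fx", "fy", "cx", "cy" (pixels), "T" (4x4, takes a point from camera to world coordinates); the wrist camera has in their place "tool_from_camera" (4x4, takes a point from camera to tool coordinates, whose origin is the TCP and whose axes are the flange's). Camera axes: x right, y up, looking along -z (the intrinsics and any distortion apply to the point x, -y, -z); pixel columns grow to the right and rows downward; lengths in m; the calibration is good to about 2 mm. The wrist camera is an equidistant fisheye: a pixel r from the principal point sees the ray r / f radians off the axis. A picture is of the moment at which its call begins: read the wrist's pose just before it.
- r.finish_job(): hands the job in, once; it reports no verdict.
The state is a dict: "time_s": time; "qpos": joint angles; "qd": joint speeds; "joint_efforts": joint torques, N m; "tool_pos": TCP position; "tool_rot": TCP orientation; "force": force on the tool from outside, world axes, zero at the start; "ft_torque": the same for the moment, N m; "grip_width": finger opening in m.
Only numpy, scipy, OpenCV 4.12 (cv2) and the standard library are available. Lean on these libraries where they do the work, as an engineer would, in place of code of your own. Each camera call takes 0.05 s, during which the arm holds its last target.

## Working session

There is one attempt and no reset: what is moved stays moved. The work goes in short steps, Python scripts to look and compute and a tool call to move; the robot and the scene stay as the last step left them, time stands still between calls to the robot, and variables do not carry over. Pictures are saved under pics/ and viewed, and the job is handed in when it is done.

Besides the shell and the picture viewer there is one more tool, called after "Request:" as a command line: name --pt "numbers of a row" for each row, then --argument value for the rest. play_rows: Moves the arm, as the interface text tells. Its arguments: {"type":"object","properties":{"delta_pos":{"type":"array","items":{"type":"array","items":{"type":"number"}}},"turn":{"type":"array","items":{"type":"number"}},"gripper":{"type":"array","items":{"type":"number"}},"squeeze":{"type":"number"}},"required":["delta_pos","turn","gripper"]}

```bash
ls; mkdir -p pics
python3 - <<'E'
from bench import r
import cv2, numpy as np
s=r.sense(); print({k:np.round(v,3).tolist() for k,v in s.items()})
for n in ("top","side"):
    c=r.read_camera(n); cv2.imwrite(f"pics/{n}0.png",c["frame"][:,:,::-1]); print(n,c["fx"],c["fy"],c["cx"],c["cy"],c["T"].round(3).tolist(),[k for k in c])
    np.savez(f"{n}0.npz",**c)
E
```

```text
pics
{'time_s': 0.0, 'qpos': [1.093, 0.334, 0.04, 1.466, -0.013, 1.343, -0.058], 'qd': [-0.002, -0.0, 0.0, -0.002, -0.001, -0.0, 0.001], 'joint_efforts': [0.0, -65.856, 1.365, -40.556, 0.017, 0.013, 0.0], 'tool_pos': [0.24, -0.604, 0.247], 'tool_rot': [-3.084, -0.591, 0.001], 'force': [0.273, -0.303, 0.649], 'ft_torque': [0.03, 0.007, -0.013], 'grip_width': 0.085}
top 456.8213650918456 456.8213650918456 322.80728506579993 236.48909541403688 [[0.001, 0.995, -0.095, 0.521], [-1.0, 0.002, 0.011, -0.035], [0.011, 0.095, 0.995, 0.975], [0.0, 0.0, 0.0, 1.0]] ['frame', 'z_map', 'fx', 'fy', 'cx', 'cy', 'T']
side 508.6193547642501 508.6193547642501 323.1834211198412 242.03321801642275 [[-0.989, 0.112, -0.094, 0.484], [-0.146, -0.702, 0.697, 0.865], [0.012, 0.703, 0.711, 0.965], [0.0, 0.0, 0.0, 1.0]] ['frame', 'z_map', 'fx', 'fy', 'cx', 'cy', 'T']
```

View pics/top0.png

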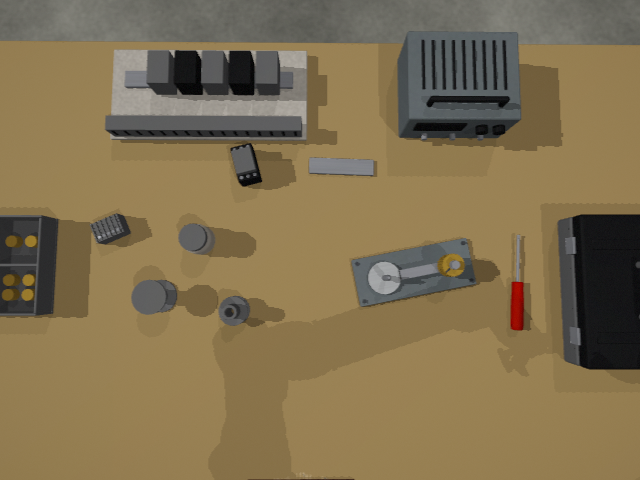

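View pics/side0.png

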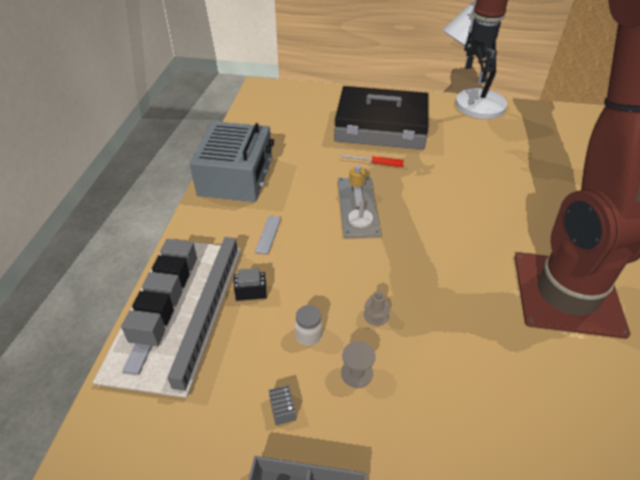

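The top view shows the spool at about (232,311), the jar at (195,238), the reel at (154,297), the platter at (384,277) and the nut at (453,264). I'll zoom in next to measure them.

```bash
cat > h.py <<'E'
import numpy as np, cv2
def ray(c,u,v):
    d=np.array([(u-c["cx"])/c["fx"],-(v-c["cy"])/c["fy"],-1.0]); T=c["T"]
    return T[:3,3],T[:3,:3]@d
def onz(c,u,v,z):
    o,d=ray(c,u,v); return o+d*(z-o[2])/d[2]
def pix(c,p):
    q=np.linalg.inv(c["T"])@np.append(p,1); return c["cx"]+c["fx"]*q[0]/-q[2], c["cy"]+c["fy"]*q[1]/q[2]
def cloud(c):
    v,u=np.mgrid[:480,:640]; z=c["z_map"]
    P=np.stack([(u-c["cx"])/c["fx"]*z,-(v-c["cy"])/c["fy"]*z,-z],-1)
    W=P@c["T"][:3,:3].T+c["T"][:3,3]; W[z==0]=np.nan; return W
E
python3 - <<'E'
from h import *
c=dict(np.load("top0.npz")); s=dict(np.load("side0.npz"))
a=c["frame"][:,:,::-1]
A=cv2.resize(a[285:340,205:275],None,fx=5,fy=5,interpolation=2)
B=cv2.resize(a[230:315,340:490],None,fx=5,fy=5,interpolation=2)
cv2.imwrite("pics/c1.png",A);cv2.imwrite("pics/c2.png",B)
for n,k in (("top",c),("side",s)):
    W=cloud(k)
    boxes={"spool":(205,285,275,340),"stand":(345,230,490,315)} if n=="top" else {"spool":(360,285,395,330),"stand":(330,160,390,240)}
    for nm,(u0,v0,u1,v1) in boxes.items():
        w=W[v0:v1,u0:u1].reshape(-1,3)
        for z0,z1 in [(.004,.02),(.02,.026),(.028,.04),(.04,.06),(.06,.08),(.08,.095),(.095,.12)]:
            m=w[(w[:,2]>z0)&(w[:,2]<z1)]
            if len(m)>4: print(n,nm,z0,len(m),m.mean(0).round(4),m.min(0).round(3),m.max(0).round(3))
E
```

```text
top spool 0.004 75 [0.4602 0.1305 0.0061] [0.4   0.056 0.004] [0.51  0.202 0.019]
top spool 0.028 464 [0.4595 0.136  0.0338] [0.429 0.108 0.029] [0.488 0.168 0.04 ]
top spool 0.04 45 [0.4604 0.1346 0.0515] [0.448 0.123 0.041] [0.473 0.147 0.06 ]
top spool 0.06 142 [0.4589 0.1373 0.0722] [0.445 0.124 0.06 ] [0.473 0.151 0.078]
top stand 0.004 4027 [ 0.5386 -0.235   0.012 ] [ 0.452 -0.401  0.004] [ 0.623 -0.093  0.02 ]
top stand 0.02 660 [ 0.5261 -0.1725  0.0222] [ 0.494 -0.205  0.02 ] [ 0.558 -0.14   0.026]
top stand 0.028 382 [ 0.5397 -0.2411  0.0347] [ 0.521 -0.283  0.028] [ 0.562 -0.167  0.039]
top stand 0.04 53 [ 0.5459 -0.2674  0.0505] [ 0.521 -0.297  0.041] [ 0.57  -0.167  0.06 ]
top stand 0.06 280 [ 0.5483 -0.2847  0.0761] [ 0.521 -0.324  0.06 ] [ 0.574 -0.167  0.08 ]
top stand 0.08 196 [ 0.5503 -0.2934  0.0841] [ 0.525 -0.32   0.08 ] [ 0.572 -0.17   0.095]
top stand 0.095 23 [ 0.5513 -0.2999  0.0959] [ 0.544 -0.308  0.095] [ 0.558 -0.292  0.098]
side spool 0.004 51 [0.4539 0.1531 0.0053] [0.427 0.093 0.004] [0.484 0.17  0.01 ]
side spool 0.028 285 [0.4556 0.1472 0.0331] [0.426 0.113 0.029] [0.484 0.171 0.04 ]
side spool 0.04 82 [0.4551 0.1473 0.0511] [0.441 0.129 0.04 ] [0.469 0.155 0.06 ]
side spool 0.06 137 [0.4554 0.1415 0.0693] [0.441 0.126 0.06 ] [0.47  0.155 0.075]
side stand 0.004 1633 [ 0.5306 -0.2272  0.0111] [ 0.458 -0.456  0.004] [ 0.607 -0.1    0.02 ]
side stand 0.02 225 [ 0.5191 -0.1931  0.0219] [ 0.46  -0.447  0.02 ] [ 0.56  -0.134  0.026]
side stand 0.028 148 [ 0.5369 -0.239   0.0339] [ 0.517 -0.299  0.028] [ 0.565 -0.164  0.04 ]
side stand 0.04 111 [ 0.5416 -0.2562  0.0501] [ 0.517 -0.298  0.04 ] [ 0.57  -0.162  0.06 ]
side stand 0.06 168 [ 0.5435 -0.2735  0.0727] [ 0.518 -0.317  0.06 ] [ 0.569 -0.163  0.08 ]
side stand 0.08 55 [ 0.5449 -0.2863  0.086 ] [ 0.522 -0.307  0.08 ] [ 0.568 -0.168  0.095]
```

View pics/c1.png

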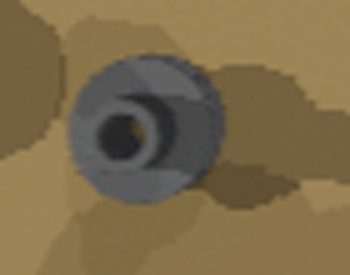

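View pics/c2.png

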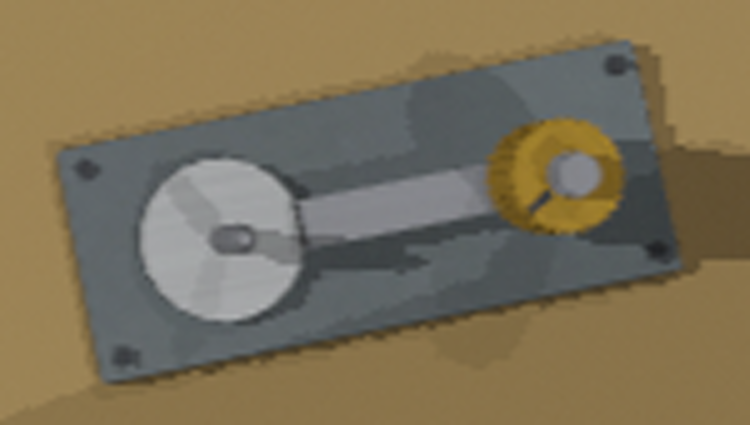

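Request:
play_rows --pt "0 0 0" --pt "0 0 0" --pt "0 0 0" --pt "0 0 0" --pt "0 0 0" --pt "0 0 0" --pt "0 0 0" --pt "0 0 0" --turn '[-9,-9,-9,-9,-9,-9,-9,-5.3]' --gripper '[85,85,85,85,85,85,85,85]'

```text
time_s: 1.1
tool_pos: [0.2402, -0.6037, 0.2477]
tool_rot: [-2.216, -2.225, -0.001]
force: [0.6, -0.1, 0.2]
grip_width: 0.0853
```

Request:
play_rows --pt "35 26 0" --pt "35 26 0" --pt "35 26 0" --pt "35 26 0" --pt "35 26 0" --pt "35 26 0" --pt "35 26 0" --pt "35 26 0" --pt "35 26 0" --pt "35 26 0" --pt "35 26 0" --pt "0 0 0" --turn '[0,0,0,0,0,0,0,0,0,0,0,0]' --gripper '[85,85,85,85,85,85,85,85,85,85,85,85]'

```text
time_s: 2.6
tool_pos: [0.5281, -0.2148, 0.248]
tool_rot: [-2.214, -2.228, -0.002]
force: [-1.2, -0.9, -0.4]
grip_width: 0.0848
```

```bash
cat > wr.py <<'E'
from bench import r
from h import *
from scipy.spatial.transform import Rotation as R
def grab(n):
    s=r.sense(); c=r.read_camera("wrist"); c["p"]=s["tool_pos"]; c["R"]=R.from_rotvec(s["tool_rot"]).as_matrix()
    cv2.imwrite(f"pics/{n}.png",c["frame"][:,:,::-1]); np.savez(n+".npz",**c)
    print({k:np.round(s[k],4).tolist() for k in ("time_s","qpos","tool_pos","tool_rot","force","ft_torque","grip_width")}); return c
def wT(c):
    T=np.eye(4);T[:3,:3]=c["R"];T[:3,3]=c["p"]; return T@c["tool_from_camera"]
def wonz(c,u,v,z):
    a=(u-c["cx"])/c["fx"];b=(v-c["cy"])/c["fy"];t=np.hypot(a,b)
    k=np.sin(t)/t if t>1e-9 else 1
    d=np.array([a*k,-b*k,-np.cos(t)]); T=wT(c); d=T[:3,:3]@d; o=T[:3,3]
    return o+d*(z-o[2])/d[2]
def wpix(c,p):
    q=np.linalg.inv(wT(c))@np.append(p,1); x,y,z=q[0],-q[1],-q[2]; rr=np.hypot(x,y); t=np.arctan2(rr,z)
    return c["cx"]+c["fx"]*t*x/rr, c["cy"]+c["fy"]*t*y/rr
E
python3 -c "
from wr import *
c=grab('w1'); print(c['fx'],c['cx'],c['cy'],c['tool_from_camera'].round(3).tolist())
for p in ([.526,-.172,.022],[.551,-.3,.095],[.5495,-.2995,.08]): print(p,np.round(wpix(c,p),1))"
```

```text
{'time_s': 2.6, 'qpos': [0.6933, 0.2034, -0.4408, 1.645, 0.0873, 1.3134, 0.2445], 'tool_pos': [0.5281, -0.2148, 0.248], 'tool_rot': [-2.2137, -2.2276, -0.0023], 'force': [-1.2431, -0.9171, -0.3719], 'ft_torque': [0.01, -0.0122, 0.0145], 'grip_width': 0.0848}
371.64829954431775 309.3127686273255 234.797086775022 [[-0.001, 0.945, 0.326, 0.085], [1.0, 0.001, -0.0, -0.0], [-0.0, 0.326, -0.945, -0.126], [0.0, 0.0, 0.0, 1.0]]
[0.526, -0.172, 0.022] [307.5 155.6]
[0.551, -0.3, 0.095] [335.2 314.6]
[0.5495, -0.2995, 0.08] [332.5 305.6]
```

View pics/w1.png

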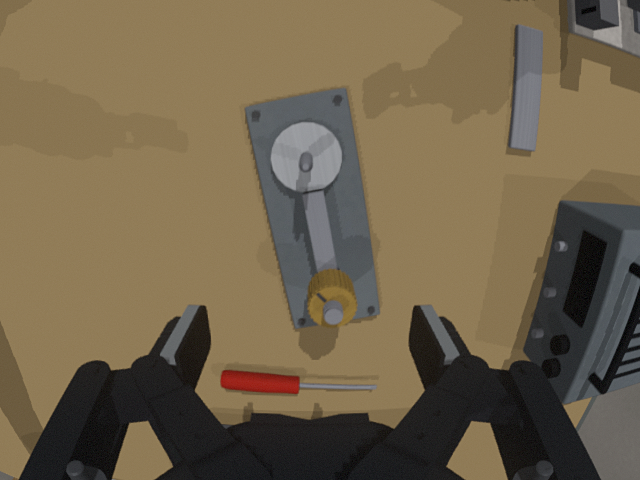

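The wrist view puts the platter at about (306,157), the post top at (334,315) and the index mark near (321,296). All are within about 1 px of the positions predicted from the top camera. I'll refine with masks before moving to the spool.

Run:
```python
from wr import *
c=dict(np.load("w1.npz")); t=dict(np.load("top0.npz")); s=dict(np.load("side0.npz"))
def platter(c,f,box):
    u0,v0,u1,v1=box; im=c["frame"][v0:v1,u0:u1].astype(int)
    m=((im.min(2)>125)&(im.max(2)-im.min(2)<25)).astype(np.uint8)
    m=cv2.morphologyEx(m,cv2.MORPH_OPEN,np.ones((3,3)))
    k,_=cv2.findContours(m,0,1); k=max(k,key=cv2.contourArea)[:,0]+[u0,v0]
    P=np.array([f(c,u,v,.022)[:2] for u,v in k])
    from scipy.optimize import least_squares
    r_=least_squares(lambda q:np.hypot(*(P-q[:2]).T)-q[2],[*P.mean(0),.034],loss="soft_l1",f_scale=.0007)
    return r_.x.round(4),len(P)
print(platter(c,wonz,(265,115,350,200)));print(platter(t,onz,(362,257,402,300)))
def brass(c,f,box,z):
    u0,v0,u1,v1=box; h=cv2.cvtColor(np.ascontiguousarray(c["frame"][v0:v1,u0:u1]),cv2.COLOR_RGB2HSV)
    m=((h[...,1]>150)&(h[...,0]<30)).astype(np.uint8)
    k,_=cv2.findContours(m,0,1); k=max(k,key=cv2.contourArea)[:,0]+[u0,v0]
    print(k.min(0),k.max(0),"")
    return [f(c,*p,z).round(4) for p in (k[k[:,0].argmax()],k[k[:,1].argmax()],k[k[:,1].argmin()],k[k[:,0].argmin()])]
print(brass(c,wonz,(295,260,370,330),.08)); print(brass(t,onz,(430,245,475,285),.08))
# post top
print("post",wonz(c,334,315,.095).round(4),wonz(c,321,297,.080).round(4))
# base rectangle
a=cv2.resize(c["frame"][255:335,290:375,::-1],None,fx=6,fy=6,interpolation=2); cv2.imwrite("pics/w1n.png",a)
a=cv2.resize(c["frame"][115:200,260:350,::-1],None,fx=6,fy=6,interpolation=2); cv2.imwrite("pics/w1p.png",a)
```

```text
(array([ 0.5245, -0.1719,  0.0319]), 263)
(array([ 0.5263, -0.1714,  0.0317]), 120)
[309 270] [355 326] 
[array([ 0.5704, -0.3033,  0.08  ]), array([ 0.5451, -0.3217,  0.08  ]), array([ 0.5445, -0.2638,  0.08  ]), array([ 0.528 , -0.2794,  0.08  ])]
[438 254] [464 276] 
[array([ 0.5524, -0.3224,  0.08  ]), array([ 0.5289, -0.2923,  0.08  ]), array([ 0.572 , -0.2934,  0.08  ]), array([ 0.5582, -0.2714,  0.08  ])]
post [ 0.55   -0.3004  0.095 ] [ 0.5388 -0.2905  0.08  ]
```

View pics/w1n.png

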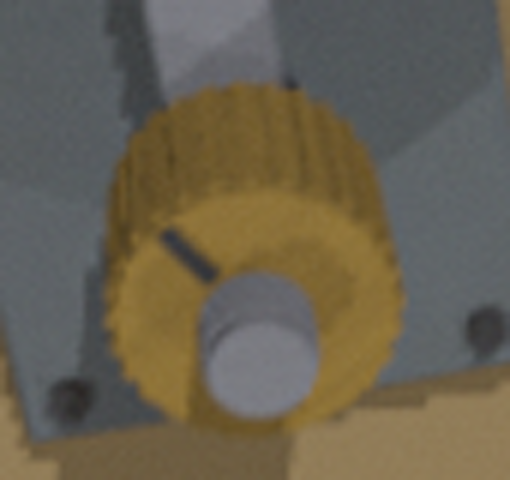

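View pics/w1p.png

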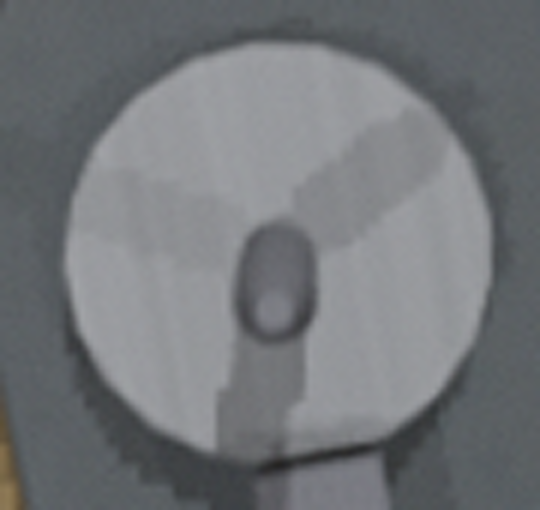

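Request:
play_rows --pt "38 -8 0" --pt "38 -8 0" --pt "38 -8 0" --pt "38 -8 0" --pt "38 -8 0" --pt "38 -8 0" --pt "38 -8 0" --pt "38 -7 0" --pt "38 -8 0" --pt "10 0 0" --pt "0 0 0" --pt "0 0 0" --turn '[0,0,0,0,0,0,0,0,0,0,0,0]' --gripper '[85,85,85,85,85,85,85,85,85,85,85,85]'

```text
time_s: 4.15
tool_pos: [0.4557, 0.1313, 0.2481]
tool_rot: [2.224, 2.219, -0.001]
force: [0.2, 0.6, 1.1]
grip_width: 0.0848
```

```bash
python3 -c "
from wr import *
c=grab('w2')
print(wpix(c,[.457,.138,.074]),wpix(c,[.457,.138,.034]))"
```

```text
{'time_s': 4.15, 'qpos': [0.3758, 0.0119, -0.744, 1.8435, 0.0087, 1.2899, -0.3729], 'tool_pos': [0.4557, 0.1313, 0.2481], 'tool_rot': [2.2241, 2.2188, -0.0009], 'force': [0.1883, 0.6028, 1.0531], 'ft_torque': [0.0541, -0.0126, 0.0398], 'grip_width': 0.0848}
(np.float64(311.16808214558495), np.float64(205.45965375512955)) (np.float64(310.96454070516205), np.float64(194.7859243976556))
```

View pics/w2.png

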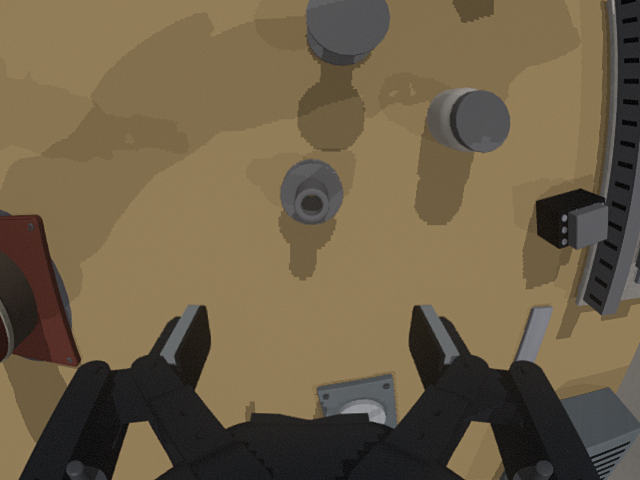

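Run:
```python
from wr import *
c=dict(np.load("w2.npz")); c1=dict(np.load("w1.npz")); t=dict(np.load("top0.npz"))
print("tip",wonz(c1,305.3,165.8,.08).round(4), "tip top cam",onz(t,340+225/5,230+237/5,.022).round(4),onz(t,340+243/5,230+239/5,.08).round(4))
a=cv2.resize(c["frame"][150:235,265:360,::-1],None,fx=6,fy=6,interpolation=2); cv2.imwrite("pics/w2s.png",a)
print("post",wonz(c1,290+261/6,255+369/6,.095).round(4))
m=wonz(c1,290+187/6,255+255/6,.08);p=wonz(c1,290+261/6,255+369/6,.095); print("mark ang",np.degrees(np.arctan2(*(m-p)[1::-1])))
```

```text
tip [ 0.5245 -0.1734  0.08  ] tip top cam [ 0.5264 -0.1752  0.022 ] [ 0.5253 -0.1737  0.08  ]
post [ 0.5496 -0.302   0.095 ]
mark ang 134.05658825426553
```

View pics/w2s.png

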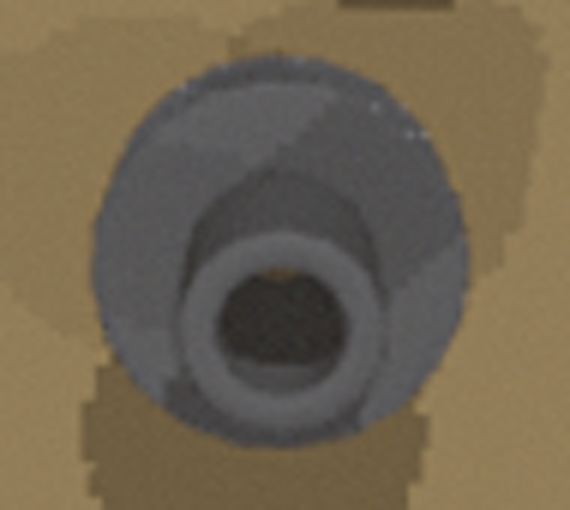

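The neck rim is centred at about (312,205), which puts the spool near (0.4575, 0.138). I'll descend in two stages.

Request:
play_rows --pt "6.5 1.8 20" --pt "0 0 30" --pt "0 0 30" --pt "0 0 20" --pt "0 0 10" --pt "0 0 0" --turn '[0,0,0,0,0,0]' --gripper '[85,85,85,85,85,85]'

```text
time_s: 4.95
tool_pos: [0.4571, 0.139, 0.1381]
tool_rot: [-2.222, -2.22, 0.001]
force: [-0.4, -0.5, 0.3]
grip_width: 0.0851
```

```bash
python3 -c "
from wr import *
c=grab('w3')
print(wpix(c,[.4575,.138,.074]),wpix(c,[.4575,.138,.034]))"
```

```text
{'time_s': 4.95, 'qpos': [0.3323, 0.141, -0.7608, 1.9752, 0.1104, 1.0674, -0.4779], 'tool_pos': [0.4571, 0.139, 0.1381], 'tool_rot': [-2.2219, -2.2201, 0.001], 'force': [-0.4102, -0.5341, 0.2543], 'ft_torque': [0.0256, 0.0129, -0.0427], 'grip_width': 0.0851}
(np.float64(310.5625361224712), np.float64(268.21078595218376)) (np.float64(310.40411919209026), np.float64(243.43778269249714))
```

View pics/w3.png

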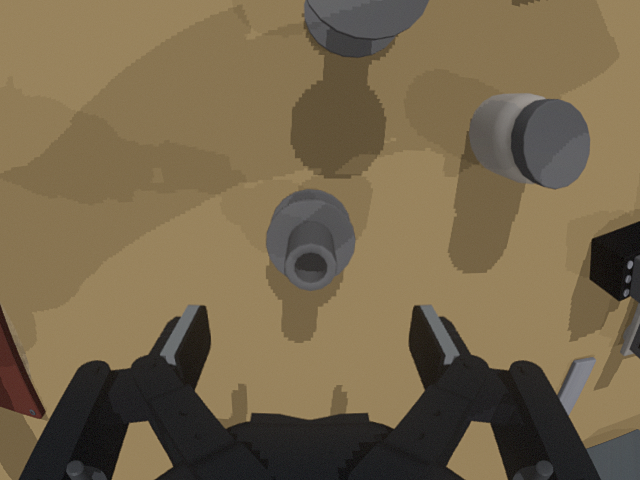

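The rim is at about (311,267) against a prediction of (310.6,268.2), so the alignment is within about 0.5 mm. I'll descend and grip.

Request:
play_rows --pt "-0.3 0.4 30" --pt "0 0 30" --pt "0 0 15" --pt "0 0 5" --pt "0 0 0" --pt "0 0 0" --pt "0 0 0" --pt "0 0 0" --pt "0 0 0" --pt "0 0 0" --pt "0 0 0" --pt "0 0 0" --turn '[0,0,0,0,0,0,0,0,0,0,0,0]' --gripper '[85,85,85,85,70,55,45,35,24,24,24,24]' --squeeze 25

```text
time_s: 6.5
tool_pos: [0.4577, 0.1393, 0.0587]
tool_rot: [2.221, 2.221, 0.0]
force: [-2.2, -1.0, 6.8]
grip_width: 0.0298
```

```bash
python3 -c "
from wr import *
c=grab('w4')"
```

```text
{'time_s': 6.5, 'qpos': [0.2835, 0.2639, -0.7365, 2.0464, 0.2242, 0.9098, -0.5746], 'tool_pos': [0.4577, 0.1393, 0.0587], 'tool_rot': [2.2213, 2.2212, 0.0001], 'force': [-2.2452, -1.0273, 6.808], 'ft_torque': [-0.1601, 0.3815, -0.0385], 'grip_width': 0.0298}
```

View pics/w4.png

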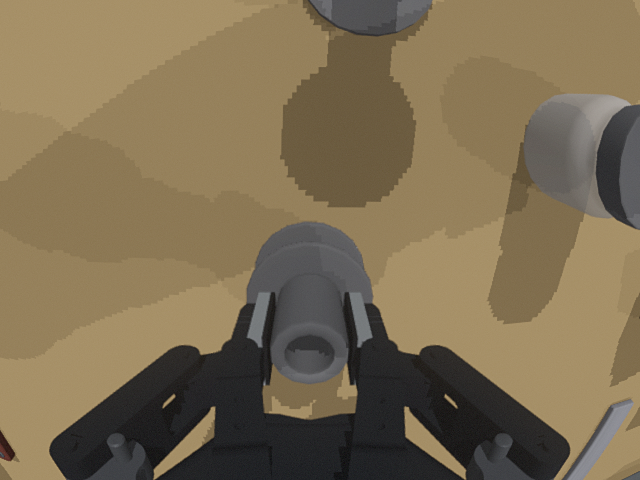

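The neck is held at a 29.8 mm opening, centred between the pads with the rim at about (310,352). I'll lift and check that the spool comes along.

Request:
play_rows --pt "0 0 -3" --pt "0 0 -7" --pt "0 0 -15" --pt "0 0 -25" --pt "0 0 -30" --pt "0 0 -30" --pt "0 0 -20" --pt "0 0 0" --pt "0 0 0" --turn '[0,0,0,0,0,0,0,0,0]' --gripper '[24,24,24,24,24,24,24,24,24]' --squeeze 40

```text
time_s: 7.68
tool_pos: [0.4572, 0.1391, 0.188]
tool_rot: [-2.221, -2.221, 0.001]
force: [0.1, -0.0, -0.7]
grip_width: 0.0292
```

```bash
python3 - <<'E'
from wr import *
c4=dict(np.load("w4.npz")); 
a=cv2.resize(c4["frame"][210:400,230:390,::-1],None,fx=3,fy=3,interpolation=2)
c=grab('w5')
b=cv2.resize(c["frame"][210:400,230:390,::-1],None,fx=3,fy=3,interpolation=2)
cv2.imwrite("pics/w45.png",np.hstack([a[:570],b[:570]])[:,:800*2])
E
python3 -c "
import cv2;a=cv2.imread('pics/w45.png');print(a.shape);cv2.imwrite('pics/w45.png',cv2.resize(a,None,fx=.8,fy=.8))"
```

```text
{'time_s': 7.675, 'qpos': [0.3594, 0.0797, -0.7698, 1.9172, 0.0604, 1.1682, -0.4324], 'tool_pos': [0.4572, 0.1391, 0.188], 'tool_rot': [-2.2214, -2.2214, 0.0006], 'force': [0.0699, -0.0186, -0.7498], 'ft_torque': [0.0609, -0.0457, 0.0172], 'grip_width': 0.0292}
(570, 960, 3)
```

View pics/w45.png

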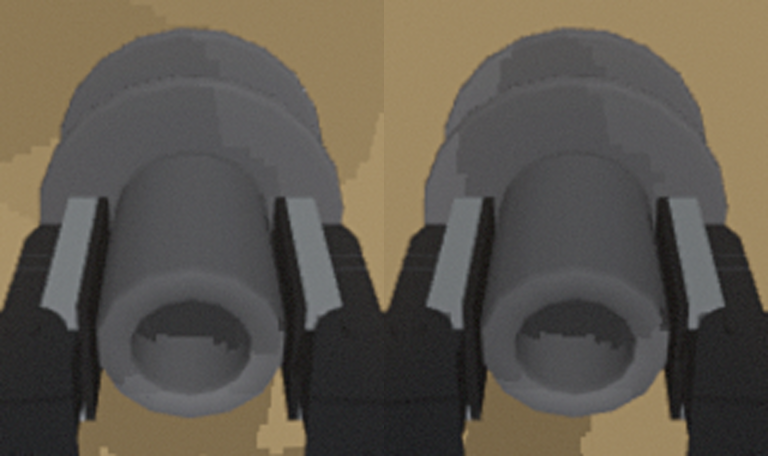

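Run:
```python
from wr import *
c4=dict(np.load("w4.npz")); print(wonz(c4,309.6,352.5,.074),c4["p"])
c5=dict(np.load("w5.npz"));print(wonz(c5,309.6,352.5,.074+.1293),c5["p"])
# flange top visible outline check: leftmost/rightmost of upper flange
for u in (230+41/2.4,230+343/2.4): print(wonz(c4,u,210+190/2.4,.034))
```

```text
[0.45751932 0.1395436  0.074     ] [0.45767913 0.13929705 0.05868501]
[0.45706884 0.13937782 0.2033    ] [0.45721987 0.13914613 0.18800644]
[0.42875181 0.14522082 0.034     ]
[0.4867926  0.14513821 0.034     ]
```

The spool axis coincides with the TCP. I'll carry it over the spindle.

Request:
play_rows --pt "-15 3.6 0" --pt "-30 7 0" --pt "-30 7 0" --pt "-30 7 0" --pt "-30 7 0" --pt "-30 7 0" --pt "-30 7 0" --pt "-30 7 0" --pt "-30 7 0" --pt "-30 5 0" --pt "-20 3 0" --pt "-6.6 0 0" --turn '[0,0,0,0,0,0,0,0,0,0,0,0]' --gripper '[24,24,24,24,24,24,24,24,24,24,24,24]'

```text
time_s: 9.22
tool_pos: [0.5247, -0.1738, 0.1877]
tool_rot: [-2.223, -2.219, 0.001]
force: [-0.2, 1.1, -0.7]
grip_width: 0.0288
```

Request:
play_rows --pt "0 0 10" --pt "0 0 15" --pt "0 0 10" --pt "0 0 0" --pt "0 0 0" --turn '[0,0,0,0,0]' --gripper '[24,24,24,24,24]'

```text
time_s: 9.85
tool_pos: [0.5253, -0.1721, 0.1535]
tool_rot: [2.221, 2.222, 0.0]
force: [0.5, 0.2, -0.8]
grip_width: 0.0288
```

Run:
```python
from wr import *
c=grab('w6')
for n in ("side","top"):
    k=r.read_camera(n); np.savez(n+"6.npz",**k)
    u,v=pix(k,[.525,-.173,.07]); u,v=int(u),int(v)
    u0,v0=max(u-65,0),max(v-65,0)
    cv2.imwrite(f"pics/{n}6.png",cv2.resize(k["frame"][v0:v0+130,u0:u0+130,::-1],None,fx=4,fy=4,interpolation=2)); print(n,u0,v0)
```

```text
{'time_s': 9.85, 'qpos': [0.6764, 0.2496, -0.5033, 1.8004, 0.1324, 1.1247, 0.1293], 'tool_pos': [0.5253, -0.1721, 0.1535], 'tool_rot': [2.2209, 2.2217, 0.0003], 'force': [0.4936, 0.1525, -0.8226], 'ft_torque': [0.0147, 0.0499, 0.057], 'grip_width': 0.0288}
side 295 138
top 322 212
```

View pics/side6.png

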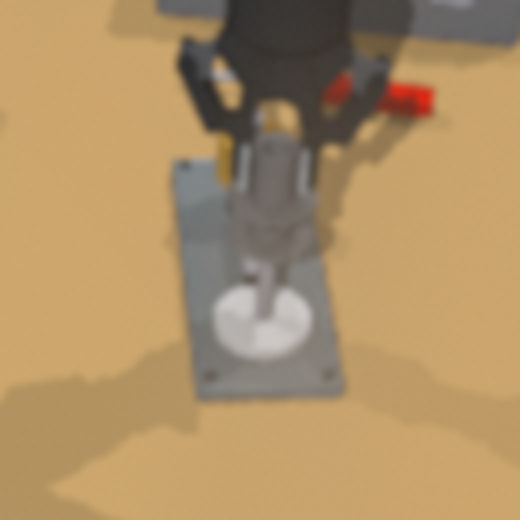

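View pics/w6.png

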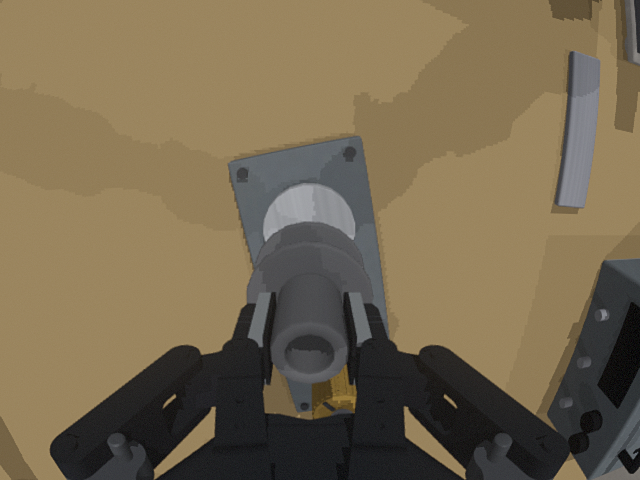

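The spool is aligned above the spindle in both views: its axis lines up with the spindle in the side view, and the flange hides part of the platter at (310,210) in the wrist view. I'll lower it slowly.

Request:
play_rows --pt "0 0 6" --pt "0 0 6" --pt "0 0 6" --pt "0 0 6" --pt "0 0 6" --pt "0 0 6" --pt "0 0 0" --turn '[0,0,0,0,0,0,0]' --gripper '[24,24,24,24,24,24,24]'

```text
time_s: 10.88
tool_pos: [0.5248, -0.1722, 0.1168]
tool_rot: [-2.221, -2.221, 0.001]
force: [0.9, -0.5, -0.3]
grip_width: 0.0292
```

Request:
play_rows --pt "0 0 6" --pt "0 0 6" --pt "0 0 6" --pt "0 0 6" --pt "0 0 6" --pt "0 0 4" --pt "0 0 0" --turn '[0,0,0,0,0,0,0]' --gripper '[24,24,24,24,24,24,24]'

```text
time_s: 11.75
tool_pos: [0.525, -0.1722, 0.083]
tool_rot: [-2.221, -2.221, 0.0]
force: [0.2, -0.6, -0.3]
grip_width: 0.0292
```

Nothing is in the way. I'll lower it a few more millimetres until the foot touches.

Request:
play_rows --pt "0 0 1" --pt "0 0 0.8" --pt "0 0 0" --turn '[0,0,0]' --gripper '[24,24,24]'

```text
time_s: 12.12
tool_pos: [0.5252, -0.1723, 0.0816]
tool_rot: [2.221, 2.221, 0.0]
force: [0.5, 0.9, -0.8]
grip_width: 0.0291
```

Request:
play_rows --pt "0 0 0.6" --pt "0 0 0" --turn '[0,0]' --gripper '[24,24]'

```text
time_s: 12.38
tool_pos: [0.5251, -0.1723, 0.0809]
tool_rot: [-2.221, -2.221, -0.0]
force: [0.7, 0.5, -0.5]
grip_width: 0.0292
```

Request:
play_rows --pt "0 0 0.6" --pt "0 0 0" --turn '[0,0]' --gripper '[24,24]'

```text
time_s: 12.62
tool_pos: [0.5252, -0.1723, 0.0808]
tool_rot: [2.221, 2.221, -0.0]
force: [-3.8, 1.0, 4.8]
grip_width: 0.0291
```

Request:
play_rows --pt "0 0 0.6" --pt "0 0 0" --turn '[0,0]' --gripper '[24,24]'

```text
time_s: 12.88
tool_pos: [0.5252, -0.1723, 0.0808]
tool_rot: [2.221, 2.221, -0.001]
force: [-5.3, 0.7, 11.6]
grip_width: 0.029
```

There is contact at z=0.0808, the expected seat height. I'll release, raise the tool and look.

Request:
play_rows --pt "0 0 -0.8" --pt "0 0 0" --pt "0 0 0" --pt "0 0 0" --pt "0 0 0" --pt "0 0 0" --pt "0 0 0" --pt "0 0 0" --turn '[0,0,0,0,0,0,0,0]' --gripper '[26,32,38,46,56,70,85,85]'

```text
time_s: 13.88
tool_pos: [0.5252, -0.1723, 0.0805]
tool_rot: [-2.221, -2.222, -0.0]
force: [-0.7, -0.1, 0.1]
grip_width: 0.0851
```

Request:
play_rows --pt "0 0 -5" --pt "0 0 -15" --pt "0 0 -30" --pt "0 0 -40" --pt "0 0 -30" --pt "0 0 0" --pt "0 0 0" --turn '[0,0,0,0,0,0,0]' --gripper '[85,85,85,85,85,85,85]'

```text
time_s: 14.75
tool_pos: [0.525, -0.1723, 0.2007]
tool_rot: [2.221, 2.221, -0.0]
force: [0.1, -0.3, -1.2]
grip_width: 0.0851
```

Run:
```python
from wr import *
c=grab('w7')
k=r.read_camera("side"); np.savez("side7.npz",**k)
u,v=pix(k,[.525,-.22,.05]); u0,v0=int(u)-70,int(v)-55
a=cv2.resize(k["frame"][v0:v0+110,u0:u0+130,::-1],None,fx=4,fy=4,interpolation=2)
cv2.imwrite("pics/side7.png",a); print(u0,v0)
t=r.read_camera("top");np.savez("top7.npz",**t)
for n,K in (("side",k),("top",t)):
    W=cloud(K).reshape(-1,3); m=W[(np.hypot(W[:,0]-.525,W[:,1]+.172)<.035)]
    for z0,z1 in ((.05,.062),(.088,.104)): q=m[(m[:,2]>z0)&(m[:,2]<z1)]; print(n,z0,len(q),q.mean(0).round(4),np.median(q[:,2]).round(4),q.min(0).round(3),q.max(0).round(3))
print(wpix(c,[.525,-.1725,.096]),wpix(c,[.525,-.1725,.056]))
```

```text
{'time_s': 14.75, 'qpos': [0.6868, 0.2067, -0.5087, 1.7466, 0.107, 1.2156, 0.1498], 'tool_pos': [0.525, -0.1723, 0.2007], 'tool_rot': [2.2213, 2.2213, -0.0001], 'force': [0.0887, -0.3323, -1.2375], 'ft_torque': [-0.0048, 0.017, 0.0336], 'grip_width': 0.0851}
291 142
side 0.05 181 [ 0.5225 -0.1639  0.0549] 0.0547 [ 0.493 -0.192  0.051] [ 0.552 -0.143  0.061]
side 0.088 64 [ 0.5231 -0.1695  0.0928] 0.0927 [ 0.51  -0.187  0.088] [ 0.537 -0.153  0.097]
top 0.05 310 [ 0.526  -0.1609  0.0558] 0.0559 [ 0.497 -0.182  0.051] [ 0.555 -0.144  0.061]
top 0.088 51 [ 0.5266 -0.1633  0.0953] 0.0954 [ 0.513 -0.168  0.089] [ 0.54  -0.158  0.099]
(np.float64(309.6970198486333), np.float64(241.95537873760267)) (np.float64(309.6209716718669), np.float64(223.93304171498198))
```

View pics/side7.png

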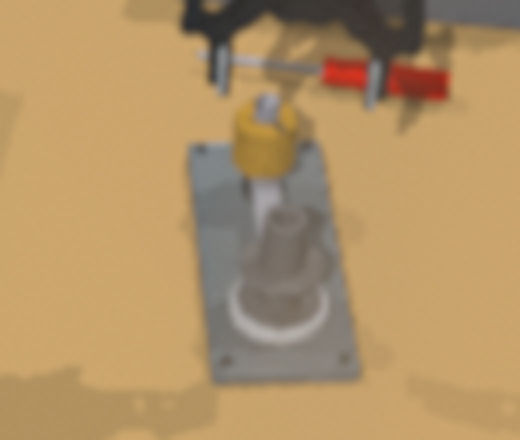

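View pics/w7.png

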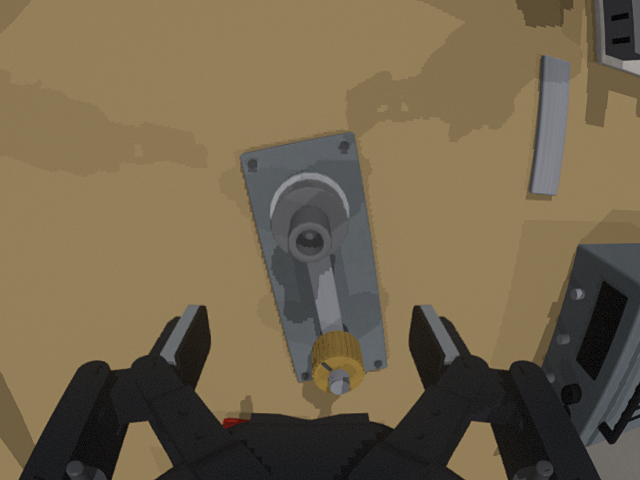

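The spool is seated. Its upper flange top reads 0.056 and its rim about 0.095, and it is upright and untouched; the rim is at (310,241) in the wrist view. Next I'll move above the nut and refine its position.

Request:
play_rows --pt "-25 5 0" --pt "-35 7 0" --pt "-35 7 0" --pt "-25 5 0" --pt "-9 0.7 0" --pt "0 0 0" --turn '[0,0,0,0,0,0]' --gripper '[85,85,85,85,85,85]'

```text
time_s: 15.65
tool_pos: [0.5495, -0.3017, 0.1999]
tool_rot: [-2.222, -2.22, 0.0]
force: [-0.2, 0.7, 0.9]
grip_width: 0.0852
```

Run:
```python
from wr import *
c=grab('w8')
u,v=wpix(c,[.5497,-.301,.08]); print(u,v,wpix(c,[.5497,-.301,.095]))
u0,v0=int(u)-50,int(v)-50; print(u0,v0)
cv2.imwrite("pics/w8n.png",cv2.resize(c["frame"][v0:v0+100,u0:u0+100,::-1],None,fx=6,fy=6,interpolation=2))
```

```text
{'time_s': 15.65, 'qpos': [0.7742, 0.3507, -0.4326, 1.568, 0.1515, 1.2574, 0.3169], 'tool_pos': [0.5495, -0.3017, 0.1999], 'tool_rot': [-2.2216, -2.2196, 0.0001], 'force': [-0.1829, 0.7207, 0.9323], 'ft_torque': [0.0473, 0.0217, 0.0134], 'grip_width': 0.0852}
310.06511646653604 233.4784811793552 (np.float64(310.0981605337035), np.float64(240.768405796183))
260 183
```

View pics/w8n.png

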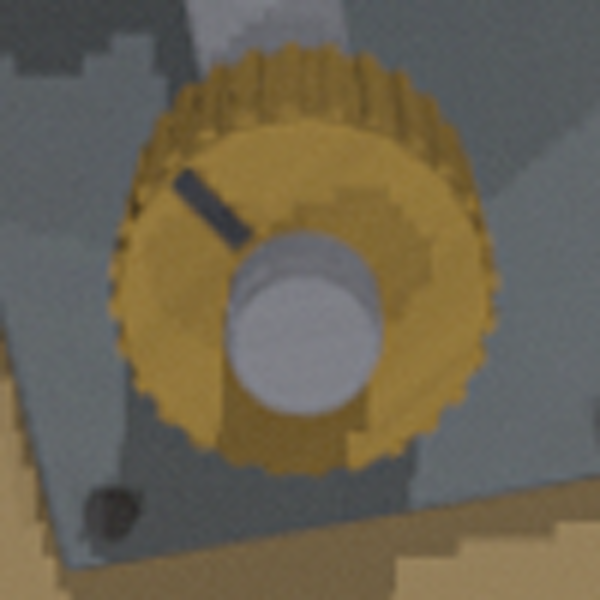

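The post is at (311,240.5) and the nut top centre at (311,233), which puts the nut at about (0.550,-0.3006). The index mark points at about 134° in the world frame. I'll pre-turn to leave room for the clockwise stroke, then descend.

Request:
play_rows --pt "1.1 0.5 0" --pt "0 0 0" --pt "0 0 0" --pt "0 0 0" --pt "0 0 0" --pt "0 0 0" --pt "0 0 0" --pt "0 0 0" --turn '[0,-10,-10,-10,-10,-10,-10,0]' --gripper '[85,85,85,85,85,85,85,85]'

```text
time_s: 16.7
tool_pos: [0.5505, -0.2993, 0.2007]
tool_rot: [0.813, 3.034, 0.0]
force: [-0.1, 0.5, -1.1]
grip_width: 0.085
```

Request:
play_rows --pt "0 0 15" --pt "0 0 30" --pt "0 0 30" --pt "0 0 25" --pt "0 0 15" --pt "0 0 0" --pt "0 0 0" --turn '[0,0,0,0,0,0,0]' --gripper '[85,85,85,85,85,85,85]'

```text
time_s: 17.58
tool_pos: [0.5509, -0.3003, 0.0864]
tool_rot: [0.813, 3.033, -0.0]
force: [0.2, 0.4, 0.1]
grip_width: 0.0853
```

Run:
```python
from wr import *
c=grab('w9')
print(wpix(c,[.55,-.3006,.08]),wpix(c,[.55,-.3006,.095]))
```

```text
{'time_s': 17.575, 'qpos': [0.8718, 0.481, -0.5681, 1.6746, 0.288, 1.0692, 1.2624], 'tool_pos': [0.5509, -0.3003, 0.0864], 'tool_rot': [0.8135, 3.0332, -0.0004], 'force': [0.2059, 0.3544, 0.0854], 'ft_torque': [-0.0042, -0.0031, -0.0079], 'grip_width': 0.0853}
(np.float64(306.9149475687522), np.float64(320.49034172159605)) (np.float64(306.6907596241496), np.float64(341.09980865222167))
```

View pics/w9.png

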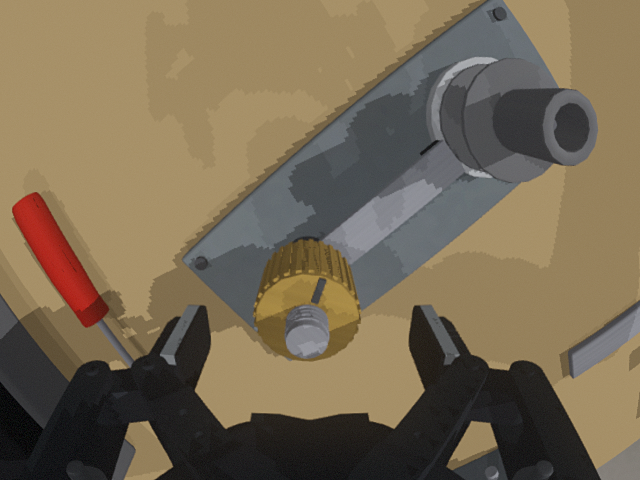

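Post and nut are within 1–2 px of prediction (nut centre about 307,298; post 308,341). I'll descend to grip height and close.

Request:
play_rows --pt "0.4 -0.6 10" --pt "0 0 10" --pt "0 0 5" --pt "0 0 0" --pt "0 0 0" --pt "0 0 0" --pt "0 0 0" --pt "0 0 0" --pt "0 0 0" --pt "0 0 0" --pt "0 0 0" --turn '[0,0,0,0,0,0,0,0,0,0,0]' --gripper '[85,85,85,85,72,60,52,46,38,38,38]' --squeeze 40

```text
time_s: 19.0
tool_pos: [0.5497, -0.3007, 0.0608]
tool_rot: [0.813, 3.034, -0.001]
force: [-2.3, -0.0, 5.4]
grip_width: 0.043
```

Run:
```python
from wr import *
c=grab('w10')
```

```text
{'time_s': 19.0, 'qpos': [0.8649, 0.5087, -0.558, 1.6943, 0.3066, 1.0266, 1.2504], 'tool_pos': [0.5497, -0.3007, 0.0608], 'tool_rot': [0.8133, 3.0344, -0.0005], 'force': [-2.3005, -0.0304, 5.4457], 'ft_torque': [-0.0119, 0.5021, 0.0054], 'grip_width': 0.043}
```

View pics/w10.png

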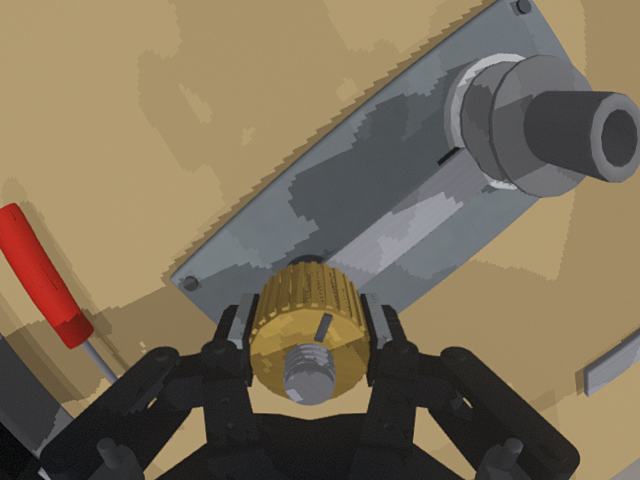

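The nut is gripped at 43 mm, with the mark visible at (323,328), so I can watch for slip. I'll screw it down.

Request:
play_rows --pt "0 0 0.1" --pt "0 0 0.15" --pt "0 0 0.15" --pt "0 0 0.15" --pt "0 0 0.15" --pt "0 0 0.15" --pt "0 0 0.15" --pt "0 0 0.15" --pt "0 0 0.1" --pt "0 0 0" --turn '[5,9,9,9,9,9,9,9,7,0]' --gripper '[38,38,38,38,38,38,38,38,38,38]'

```text
time_s: 20.3
tool_pos: [0.5502, -0.3005, 0.0596]
tool_rot: [2.491, 1.913, 0.001]
force: [-0.3, -0.8, 4.7]
grip_width: 0.043
```

```bash
cat > st.py <<'E'
from wr import *
import sys
c=grab(sys.argv[1]); s=r.sense()
Rm=c["R"]; print("y ang",np.degrees(np.arctan2(Rm[1,1],Rm[0,1])).round(2),"tz",s["ft_torque"][2].round(3),"q7",np.degrees(s["qpos"][6]).round(1))
cv2.imwrite(f"pics/{sys.argv[1]}c.png",cv2.resize(c["frame"][240:420,220:400,::-1],None,fx=3,fy=3,interpolation=2))
E
python3 st.py w11
```

```text
{'time_s': 20.3, 'qpos': [0.6682, 0.4657, -0.3022, 1.7056, 0.1603, 0.9936, 0.0478], 'tool_pos': [0.5502, -0.3005, 0.0596], 'tool_rot': [2.4908, 1.9131, 0.0006], 'force': [-0.2613, -0.8031, 4.7196], 'ft_torque': [-0.1661, 0.0119, -0.0843], 'grip_width': 0.043}
y ang -14.94 tz -0.092 q7 2.8
```

View pics/w11c.png

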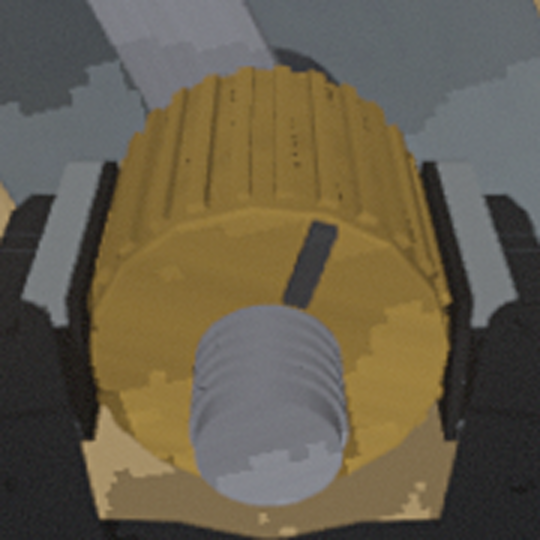

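The mark is still at (323,328), so there was no slip over 75° and the torque is about 0.09 N m. I'll continue in small steps, watching the torque for the stop.

Request:
play_rows --pt "0 0 0.1" --pt "0 0 0.1" --pt "0 0 0.1" --pt "0 0 0" --turn '[6,6,6,0]' --gripper '[38,38,38,38]'

```text
time_s: 20.85
tool_pos: [0.5503, -0.3006, 0.0593]
tool_rot: [2.758, 1.503, 0.001]
force: [1.0, -1.7, 4.7]
grip_width: 0.0432
```

```bash
python3 st.py w12
```

```text
{'time_s': 20.85, 'qpos': [0.6215, 0.4595, -0.2425, 1.7083, 0.1278, 0.988, -0.2402], 'tool_pos': [0.5503, -0.3006, 0.0593], 'tool_rot': [2.7579, 1.5026, 0.0013], 'force': [1.0447, -1.71, 4.6786], 'ft_torque': [-0.1742, -0.3376, -0.0812], 'grip_width': 0.0432}
y ang -32.83 tz -0.081 q7 -13.7
```

Request:
play_rows --pt "0 0 0.1" --pt "0 0 0.1" --pt "0 0 0" --turn '[5,5,0]' --gripper '[38,38,38]'

```text
time_s: 21.28
tool_pos: [0.5503, -0.3007, 0.0591]
tool_rot: [2.878, 1.257, 0.001]
force: [3.0, -0.2, 4.4]
grip_width: 0.0432
```

```bash
python3 st.py w13
```

```text
{'time_s': 21.275, 'qpos': [0.5952, 0.4566, -0.2091, 1.7099, 0.11, 0.9852, -0.401], 'tool_pos': [0.5503, -0.3007, 0.0591], 'tool_rot': [2.8781, 1.2572, 0.0015], 'force': [2.9754, -0.1521, 4.3848], 'ft_torque': [-0.2921, -0.6362, -0.0983], 'grip_width': 0.0432}
y ang -42.81 tz -0.078 q7 -22.9
```

Request:
play_rows --pt "0 0 0.1" --pt "0 0 0.1" --pt "0 0 0" --turn '[5,5,0]' --gripper '[38,38,38]'

```text
time_s: 21.7
tool_pos: [0.5503, -0.3007, 0.0589]
tool_rot: [2.977, 1.001, 0.002]
force: [3.5, -2.4, 5.2]
grip_width: 0.043
```

```bash
python3 st.py w14
```

```text
{'time_s': 21.7, 'qpos': [0.5688, 0.4541, -0.1756, 1.7115, 0.0922, 0.9827, -0.5623], 'tool_pos': [0.5503, -0.3007, 0.0589], 'tool_rot': [2.9768, 1.0013, 0.0016], 'force': [3.5089, -2.3742, 5.2187], 'ft_torque': [-0.4311, -0.9018, -0.0156], 'grip_width': 0.043}
y ang -52.82 tz -0.058 q7 -32.2
```

Request:
play_rows --pt "0 0 0.1" --pt "0 0 0.1" --pt "0 0 0" --turn '[4,4,0]' --gripper '[38,38,38]'

```text
time_s: 22.12
tool_pos: [0.5503, -0.3008, 0.0588]
tool_rot: [3.039, 0.791, 0.002]
force: [4.1, -2.8, 4.3]
grip_width: 0.043
```

```bash
python3 st.py w15
```

```text
{'time_s': 22.125, 'qpos': [0.5476, 0.4524, -0.1488, 1.7127, 0.0781, 0.9808, -0.6914], 'tool_pos': [0.5503, -0.3008, 0.0588], 'tool_rot': [3.0394, 0.7912, 0.0018], 'force': [4.0523, -2.7935, 4.32], 'ft_torque': [-0.5537, -1.0259, -0.0808], 'grip_width': 0.043}
y ang -60.82 tz -0.093 q7 -39.6
```

Request:
play_rows --pt "0 0 0.1" --pt "0 0 0.1" --pt "0 0 0" --turn '[4,4,0]' --gripper '[38,38,38]'

```text
time_s: 22.55
tool_pos: [0.5505, -0.3008, 0.0587]
tool_rot: [3.086, 0.581, 0.002]
force: [5.2, -2.8, 5.0]
grip_width: 0.043
```

```bash
python3 st.py w16
```

```text
{'time_s': 22.55, 'qpos': [0.5261, 0.4509, -0.1224, 1.714, 0.065, 0.9789, -0.819], 'tool_pos': [0.5505, -0.3008, 0.0587], 'tool_rot': [3.0858, 0.5811, 0.0017], 'force': [5.1758, -2.7987, 5.0043], 'ft_torque': [-0.7004, -0.9823, 1.2162], 'grip_width': 0.043}
y ang -68.67 tz 1.229 q7 -46.9
```

View pics/w16c.png

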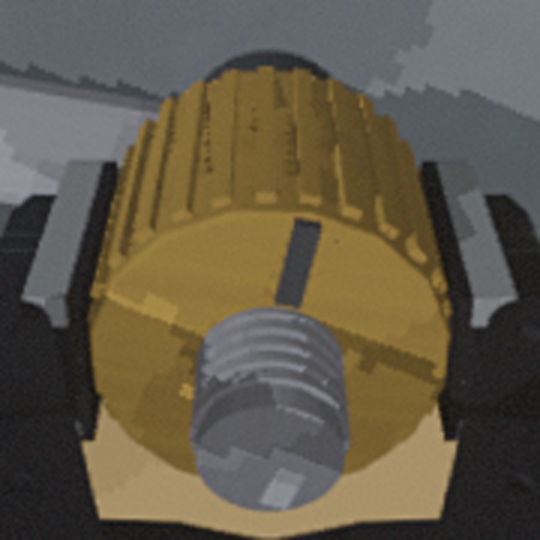

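The torque jumped to 1.2 N m after about 127°, and the mark shifted about 4 px to (319,327), so the nut has bottomed and the pads slipped slightly. I'll measure the mark angle in these frames.

```bash
cat > mk.py <<'E'
from wr import *
import sys
for n,zt in [a.split(":") for a in sys.argv[1:]]:
    c=dict(np.load(n+".npz")); f=c["frame"].astype(int); zt=float(zt)
    v0,v1,u0,u1=310,345,300,345
    im=f[v0:v1,u0:u1]; sat=im[...,0]-im[...,2]
    m=((sat<25)&(im.max(2)<95)).astype(np.uint8)
    k,l,st,ce=cv2.connectedComponentsWithStats(m)
    i=1+st[1:,4].argmax(); vv,uu=np.nonzero(l==i)
    P=np.array([wonz(c,u+u0,v+v0,zt)[:2] for u,v in zip(uu,vv)])
    vx,vy,x,y=cv2.fitLine(P.astype(np.float32)*1000,cv2.DIST_HUBER,0,.01,.01).ravel()
    Y=c["R"][:2,1]; ya=np.degrees(np.arctan2(Y[1],Y[0]))
    d=P.mean(0)-[.5503,-.3007]; a=np.degrees(np.arctan2(d[1],d[0])); b=np.degrees(np.arctan2(vy,vx)); b=b+180*round((a-b)/180)
    print(n,len(P),"mark(centre)",a.round(1),"mark(line)",b.round(1),"yang",ya.round(1),"rel c",((a-ya)%360).round(1),"rel l",((b-ya)%360).round(1))
E
python3 mk.py w10:.0800 w11:.0790 w12:.0787 w13:.0785 w14:.0783 w15:.0781 w16:.078
```

```text
w10 244 mark(centre) 132.3 mark(line) 133.4 yang 60.0 rel c 72.3 rel l 73.4
w11 253 mark(centre) 58.9 mark(line) 58.2 yang -14.9 rel c 73.9 rel l 73.2
w12 251 mark(centre) 40.6 mark(line) 40.4 yang -32.8 rel c 73.4 rel l 73.2
w13 252 mark(centre) 30.6 mark(line) 30.3 yang -42.8 rel c 73.4 rel l 73.1
w14 252 mark(centre) 20.2 mark(line) 20.2 yang -52.8 rel c 73.0 rel l 73.0
w15 253 mark(centre) 11.9 mark(line) 12.3 yang -60.8 rel c 72.7 rel l 73.1
w16 249 mark(centre) 10.1 mark(line) 10.3 yang -68.7 rel c 78.8 rel l 79.0
```

The mark at the stop is at 10.3°, a total of 123° (2.15 rad), which fits the stated start range. The target is a mark at about 100.3°, so I'll back off 90°.

Request:
play_rows --pt "0 0 -0.1" --pt "0 0 -0.15" --pt "0 0 -0.15" --pt "0 0 -0.15" --pt "0 0 -0.15" --pt "0 0 -0.15" --pt "0 0 -0.15" --pt "0 0 -0.15" --pt "0 0 -0.15" --pt "0 0 -0.1" --pt "0 0 -0.1" --pt "0 0 0" --turn '[-5,-9,-9,-9,-9,-9,-9,-9,-9,-9,-4,0]' --gripper '[38,38,38,38,38,38,38,38,38,38,38,38]'

```text
time_s: 24.1
tool_pos: [0.5498, -0.3004, 0.0601]
tool_rot: [1.772, 2.594, 0.0]
force: [1.9, -0.5, 8.4]
grip_width: 0.0431
```

```bash
python3 st.py w17; python3 mk.py w17:.0795
python3 - <<'E'
from wr import *
k=r.read_camera("side")
u,v=pix(k,[.525,-.22,.05]); u0,v0=int(u)-70,int(v)-55
cv2.imwrite("pics/side17.png",cv2.resize(k["frame"][v0:v0+110,u0:u0+130,::-1],None,fx=4,fy=4,interpolation=2))
E
```

```text
{'time_s': 24.1, 'qpos': [0.764, 0.4829, -0.4252, 1.7003, 0.2283, 1.0076, 0.6312], 'tool_pos': [0.5498, -0.3004, 0.0601], 'tool_rot': [1.7723, 2.5939, 0.0004], 'force': [1.8737, -0.4799, 8.4215], 'ft_torque': [-0.1579, -0.3674, 0.0801], 'grip_width': 0.0431}
y ang 21.32 tz 0.076 q7 36.1
w17 247 mark(centre) 98.9 mark(line) 98.3 yang 21.3 rel c 77.6 rel l 77.0
```

View pics/w17.png

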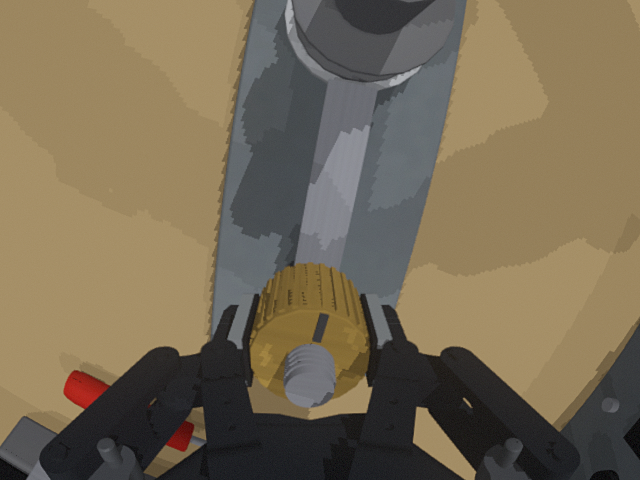

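View pics/side17.png

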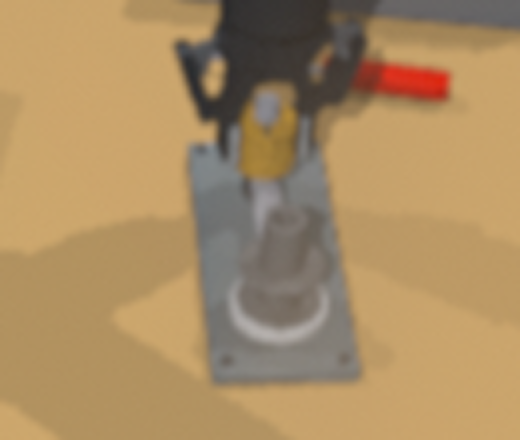

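The nut is backed off about 88°, and the spool stands undisturbed. I'll add 1.5° and let it settle.

Request:
play_rows --pt "0 0 0" --pt "0 0 0" --pt "0 0 0" --pt "0 0 0" --pt "0 0 0" --turn '[-1.5,0,0,0,0]' --gripper '[38,38,38,38,38]'

```text
time_s: 24.82
tool_pos: [0.5497, -0.3004, 0.0601]
tool_rot: [1.739, 2.616, 0.0]
force: [1.7, -0.6, 7.4]
grip_width: 0.043
```

```bash
python3 st.py w18; python3 mk.py w18:.0795; python3 -c "
from bench import r
print(r.finish_job())"
```

```text
{'time_s': 24.825, 'qpos': [0.7674, 0.4836, -0.4297, 1.7001, 0.2311, 1.0082, 0.6543], 'tool_pos': [0.5497, -0.3004, 0.0601], 'tool_rot': [1.7395, 2.616, 0.0], 'force': [1.6899, -0.6124, 7.4336], 'ft_torque': [-0.1642, -0.3657, 0.0468], 'grip_width': 0.043}
y ang 22.76 tz -0.02 q7 37.5
w18 249 mark(centre) 100.1 mark(line) 99.3 yang 22.8 rel c 77.4 rel l 76.5
the job is handed in; nothing more can be done
None
```

I put the spool on the spindle, bottomed the brake nut and backed it off a quarter turn, then handed the job in still gripping the nut. `finish_job` reports no verdict, so the checks below are my own.

- **Spool:** It met the platter at the expected height. After release, the cameras put the upper flange top at 0.055–0.056 m and the rim at about 0.093–0.095 m (0.056 and 0.096 expected). It stood upright and untouched in the side view taken just after the quarter-turn back-off.
- **Nut bottomed:** It stopped after about 123° (2.15 rad), when the wrist torque jumped to 1.2 N m. The pads slipped about 6° on the nut at the stop, so I took the zero from the index mark, which read 10.3° there.
- **Nut backed off:** The final mark reading was 99.3–100.1°, which is 89–90° off the bottom and well within the 15° tolerance.
- **Grip:** The opening was 43 mm with a 40 N squeeze. The tool was within about 1 mm of the nut axis, and the nut was at rest.

**Disagreements:** The top and side cameras placed the spool and nut 2–4 mm apart, so I used the wrist camera's positions. About 7 N of vertical force remained on the tool at the end.

The job took 24.8 s of the 72 s allowed. None of the moves went near the other objects.

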